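# Sweep the loose screw caps into the bench tray

### The arm

A 6-joint arm with a two-finger parallel gripper is mounted at the origin on the work surface. World frame = base frame: x ahead of the robot, y to its left, z up, the work surface at z = 0. Lengths are in m, angles in rad, forces in N, time in s.
With the tool pointing down it reaches from about 0.325 to 0.775 m from the base axis. Payload 5.5 kg.
Tool frame: the origin (TCP) lies on the centre line of the jaws, within the pads' length; the fingertips stand 22 mm ahead of it and the grasp point (between the pads) lies 3 mm ahead of it; y points along the fingers, x is the direction in which the jaws open and shut, and the axes are right-handed (so a half turn about y gives the same grasp; the last joint's range is limited). The gripper opens to 85 mm and grips with 20 to 120 N. Pads are 22 mm wide; open, the fingers measure 114 mm over their backs; the gripper's body (76 mm by 85 mm) begins 54 mm behind the grasp point. The pads swing forward as they close: fully open they stand 13 mm farther back than shut.
Start: joints at [-1.185, 0.091, 1.231, -0, 1.82, -0.057], TCP at [0.257, -0.542, 0.253] pointing down, gripper open.
Joint ranges: [-2.87, 2.87], [-0.86, 2.18], [0.17, 2.46], [-1.51, 4.65], [0.06, 2.69], [-2.65, 2.65]. Speed limits (rad/s): [2.57, 2.57, 3.01, 3.14, 3.14, 3.14].

### API

Orientations are given as a 3x3 rotation matrix whose columns are the frame's x, y, z axes.
In Python, from rig import read_state, imaging, arm gives the robot as it stands.
- The arm moves only by the tool arm_command, never from a script. Its argument "motion" is a list of rows, each an object with "turn": the turn, a rotation vector about the tool's x, y, z in degrees, a list of three; "travel": the shift along the tool's x, y, z in mm, a list of three; "hand": the opening, from -1 (shut) to 1 (fully open). A call has exactly 5 rows; each row is the pose to reach, as a shift and turn from the pose measured when the call began, along the tool's axes at that moment; what a row does not reach only later rows make up. A row lasts 1/8 s, in which the tool goes at most 62.5 mm and 10.7 degrees, less where a joint would pass 70% of its speed; a pose out of reach is approached as far as the arm can. A call with a gripper value outside its range is refused whole. The fingers move at their own pace and stop on an object; "force" is the grip in N (left out, the last holds). Time passes only in rows, so rows that repeat a pose let the fingers close, or fill a call up. It gives the time, the measured TCP pose, the force and the opening at its end, in the units of the state.
- read_state(): the state, without advancing time (a new reading comes with each control period).
- imaging.grab_frame(name): name is "scene" or "top" or "wrist"; returns a dict with "color" (400x640x3 uint8, red, green, blue), "depth" (400x640 float32, m along the optical axis (not along the pixel's ray), 0 where there is no reading), "fx", "fy", "cx", "cy" (pixels), "k1" (the pictures are not rectified: a ray, as slopes to the right and down, at radius r is drawn at 1 + k1 r^2 times it, then the intrinsics apply), "rvec" (rotation vector, rad) and "tvec" (3), from world to camera coordinates, as OpenCV has them; the wrist camera has in their place "hand_eye" (4x4, takes a point from camera to tool coordinates, whose origin is the TCP and whose axes are the tool frame's). Camera axes: x right, y down, z forward; pixel columns grow to the right and rows downward; lengths in m; the calibration is good to about 2 mm. A picture is of the moment at which its call begins: read the wrist's pose just before it.
- arm.job_done(): hands the job in, once; it reports no verdict.
The state is a dict: "clock": time; "q": joint angles; "joint_velocities": joint speeds; "tau": joint torques, N m; "eef_pos": TCP position; "tool_rot": TCP orientation; "force": force on the tool from outside, world axes, zero at the start; "torque": the same for the moment, N m; "opening": opening from 0.0 (shut) to 1.0 (fully open).
Only numpy, scipy, OpenCV 4.12 (cv2) and the standard library are available. Lean on these libraries where they do the work, as an engineer would, in place of code of your own. Each camera call takes 0.05 s, during which the arm holds its last target. There are 200 camera calls.

### The job

Clear the bench of the three loose white screw caps: with the fingertips, gently push or sweep them along the bench into the low steel tray through its open side, until every cap lies flat and completely inside. The caps are only pushed: do not pinch, lift, stand on edge or flick any of them. Leave the bottles, the beaker and everything else standing where they are.

Things in the scene. Friction and masses are not known exactly. Their poses are not given: they have to be found in the camera images.
- tray: low steel tray fixed to the bench: three upright walls 30 mm high and 4 mm thick, the fourth side open, its thin floor flush with the bench so that caps slide straight in. Origin: middle of the open side, at bench height (z = 0). Its own +y points from the open side into the tray (roughly to the robot's left, turned by up to 0.12 rad); inside it reaches from x = -100 to +100 mm and from y = 0 (open side) to y = 130 mm (back wall). Its own x runs along the open side
- cap_a_center (a point): loose white plastic screw cap, a flat disc 40 mm across and 20 mm high with a ribbed rim, about 14 g, lying flat on the bench; lies 55 to 110 mm outside the open side, opposite its half nearer the robot (tray x about -68 mm). The point is its centre, 10 mm above its underside
- cap_b_center (a point): loose white plastic screw cap, a flat disc 40 mm across and 20 mm high with a ribbed rim, about 14 g, lying flat on the bench; lies 55 to 110 mm outside the open side, opposite its half farther from the robot (tray x about +68 mm). The point is its centre, 10 mm above its underside
- cap_c_center (a point): loose white plastic screw cap, a flat disc 40 mm across and 20 mm high with a ribbed rim, about 14 g, lying flat on the bench; lies 190 to 245 mm outside the open side, in line behind one of the other two (the beaker stands behind the other). The point is its centre, 10 mm above its underside
- beaker: small empty glass beaker, 42 mm wide, 55 mm tall, standing among the caps. Loose; origin at the centre of its underside
- dropper: small amber glass dropper bottle with black cap, 28 mm wide, 62 mm tall, standing between the two lines of caps. Loose; origin at the centre of its underside
- vial: small clear glass vial with its white lid on, 28 mm wide, 50 mm tall, standing between the two lines of caps. Loose; origin at the centre of its underside
- amber_bottle: amber reagent bottle, 76 mm wide, 170 mm tall, towards the far edge of the bench. Loose; origin at the centre of its underside
- water_bottle: clear sampling bottle with its white cap on, 60 mm wide, 190 mm tall, to the right of the caps. Loose; origin at the centre of its underside
- mortar: white ceramic mortar bowl, 90 mm wide, 50 mm tall, towards the far edge. Loose; origin at the centre of its underside
- spatula: double-ended steel lab spatula, a flat bar 180 mm long, 14 mm wide and 5 mm thick, lying flat, near the robot on the right. Loose; origin at its middle, on its underside; its length runs along its own x

How it is judged:
At the end, for the whole second after the job is handed in: All three caps lie flat (within 0.2 rad, centre below 15 mm) and at rest on the tray floor, the whole cap past the open side (centre at least 18 mm inside, so a 2 mm overhang is allowed) and between the walls (y of cap_a_center in the frame of tray between 0.018 and 0.115 m and x of cap_a_center in the frame of tray between -0.085 and 0.085 m and height (world z) of each of cap_a_center, cap_b_center, cap_c_center below 0.015 m and angle between each of cap_a_center, cap_b_center, cap_c_center's own z axis and vertical below 0.2 rad and linear speed of each of cap_a, cap_b, cap_c below 0.01 m/s and y of cap_b_center in the frame of tray between 0.018 and 0.115 m and x of cap_b_center in the frame of tray between -0.085 and 0.085 m and y of cap_c_center in the frame of tray between 0.018 and 0.115 m and x of cap_c_center in the frame of tray between -0.085 and 0.085 m); the robot touches nothing.
It fails at once if a cap is lifted off the bench or stood on edge (its centre above 18 mm; lying flat it is at 10 mm) (height (world z) of any of cap_a_center, cap_b_center, cap_c_center above 0.018 m).
It fails at once if a cap is pinched, or pressed hard (over 15 N from the fingers) (contact force between any of cap_a, cap_b, cap_c and the fingers above 15 N).
It fails at once if a cap is flicked (faster than 0.7 m/s) (linear speed of any of cap_a, cap_b, cap_c above 0.7 m/s).
It fails at once if any other thing is shifted by more than 15 mm (distance of any of beaker, dropper, vial, amber_bottle, water_bottle, mortar, spatula from where it was at the start of the episode above 0.015 m).
It fails at once if a standing thing is tipped by more than 0.3 rad (angle between any of beaker, dropper, vial, amber_bottle, water_bottle, mortar's own z axis and vertical above 0.3 rad).
It also fails if it takes over 58 s, if anything falls off the work surface, if the arm or the gripper's body presses on something with over 40 N, if the wrist force passes 120 N, or if a joint passes its speed limit or range.

## Working session

There is one attempt and no reset: what is moved stays moved. The work goes in short steps, Python scripts to look and compute and a tool call to move; the robot and the scene stay as the last step left them, time stands still between calls to the robot, and variables do not carry over. Pictures are saved under pics/ and viewed, about 8 in all and at most 12, crops included, and the job is handed in when it is done.

Besides the shell and the picture viewer there is one more tool, called after ">>>" as a command line: name --argument value ..., lists and objects as JSON in quotes. arm_command: Moves the arm, as the interface text tells. Its arguments: {"type":"object","properties":{"motion":{"type":"array"},"force":{"type":"number"}},"required":["motion"]}

```bash
mkdir -p pics
python3 - <<'E'
from rig import read_state, imaging
import cv2,numpy as np
s=read_state();print(s['clock'],s['eef_pos'],np.round(s['tool_rot'],3).tolist(),s['opening'])
for n in('top','scene'):
    f=imaging.grab_frame(n);np.savez(n+'.npz',**f)
    cv2.imwrite(f'pics/{n}0.png',f['color'][:,:,::-1])
    print(n,f['fx'],f['fy'],f['cx'],f['cy'],f['k1'],f['rvec'],f['tvec'])
E
```

```text
0.0 [ 0.25697664 -0.54191385  0.25212555] [[0.428, -0.001, 0.904], [-0.904, 0.002, 0.428], [-0.002, -1.0, 0.0]] 1.0022555595951652
top 379.44972614325894 379.44972614325894 323.56833604574257 201.44075379351753 -0.07851741876848219 [ 2.1351072  -2.12699963  0.23304058] [-0.1781669   0.53069158  0.71609117]
scene 401.57226617915285 401.57226617915285 321.09522608967825 202.09363004435087 -0.017949514658276135 [ 0.68416735  2.52271155 -1.30393818] [ 0.57276752 -0.06526429  0.97128878]
```

View pics/top0.png

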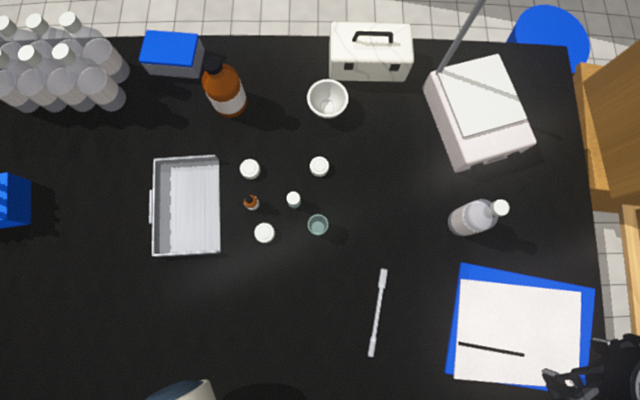

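View pics/scene0.png

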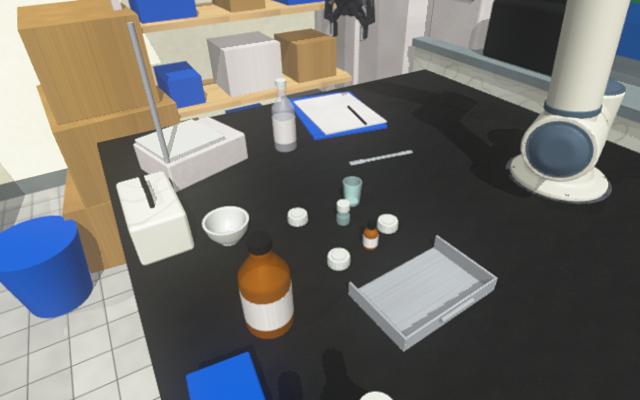

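The top view shows the tray at (185,205). The caps are at about (250,168) = b, (264,232) = a and (319,166) = c. The dropper is at (251,202), the vial at (293,200) and the beaker at (318,225). I'll measure more closely in an enlarged crop.

```bash
cat > h.py <<'E'
import numpy as np,cv2
def load(n): return dict(np.load(n+'.npz'))
def px2w(f,u,v,z):
    "pixel -> world point on plane height z"
    xd=np.array([(u-f['cx'])/f['fx'],(v-f['cy'])/f['fy']]);x=xd.copy()
    for _ in range(20): x=xd/(1+f['k1']*(x@x))
    R=cv2.Rodrigues(f['rvec'])[0];c=-R.T@f['tvec'];d=R.T@np.array([*x,1.])
    return c+d*(z-c[2])/d[2]
E
python3 - <<'E'
from h import *
f=load('top');c=f['color']
crop=c[140:265,140:345,::-1]
cv2.imwrite('pics/crop0.png',cv2.resize(crop,None,fx=3.9,fy=3.9,interpolation=cv2.INTER_CUBIC))
# white blob centroids
m=(c.min(2)>150).astype(np.uint8);n,l,st,ce=cv2.connectedComponentsWithStats(m)
for i in range(1,n):
    if st[i,4]>30 and 225<ce[i,0]<345 and 140<ce[i,1]<260: print(st[i],ce[i].round(1),px2w(f,*ce[i],.02).round(4))
E
```

```text
[310 157  19  18 272] [318.9 165.4] [ 0.6173 -0.1667  0.02  ]
[240 159  19  19 278] [249.1 167.9] [ 0.6105 -0.0164  0.02  ]
[287 192  13  13 137] [292.9 197.8] [ 0.5454 -0.1119  0.02  ]
[255 223  19  20 301] [263.8 232.2] [ 0.472  -0.0527  0.02  ]
```

View pics/crop0.png

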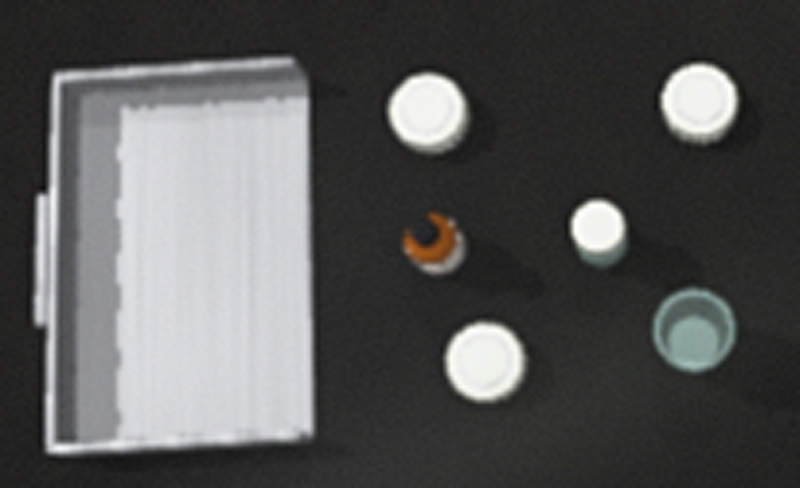

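Run:
```python
from h import *
f=load('top');R=cv2.Rodrigues(f['rvec'])[0];print('cam',-R.T@f['tvec'])
P=lambda u,v,z:px2w(f,140+(u+.5)/3.9-.5,140+(v+.5)/3.9-.5,z)[:2].round(4)
for n,a in dict(capb=(429,111,.02),capc=(700,101,.02),capa=(485,362,.02),dropper=(427,233,.062),vial=(598,226,.05),beaker=(694,330,.055),
 backfar=(55,72,.03),backnear=(47,453,.03),frontfar_top=(302,60,.03),frontnear_top=(312,434,.03),floorfar=(308,98,0),floornear=(314,438,0)).items(): print(n,P(*a))
# cylinder fit of tray pixels from depth: points z>.02 in the tray
v,u=np.mgrid[135:270,140:235]
d=f['depth'][v,u];xd=np.stack([(u-f['cx'])/f['fx'],(v-f['cy'])/f['fy']],-1);x=xd.copy()
for _ in range(10): x=xd/(1+f['k1']*(x**2).sum(-1,keepdims=True))
p=np.concatenate([x*d[...,None],d[...,None]],-1)-f['tvec'];w=p@R
m=(w[...,2]>.022)&(w[...,2]<.045)&(d>0);q=w[m]
r=cv2.minAreaRect(q[:,:2].astype(np.float32));print(m.sum(),r,cv2.boxPoints(r).round(4).tolist())
```

```text
cam [ 0.38361866 -0.15737991  0.808846  ]
capb [ 0.6101 -0.0176]
capc [ 0.6169 -0.1673]
capa [ 0.4714 -0.053 ]
dropper [ 0.533  -0.0267]
vial [ 0.5397 -0.1138]
beaker [ 0.4845 -0.1642]
backfar [0.6288 0.1892]
backnear [0.4203 0.1754]
frontfar_top [0.636  0.0518]
frontnear_top [0.4318 0.0353]
floorfar [0.6232 0.0551]
floornear [0.4315 0.0415]
770 ((0.5292990803718567, 0.12012341618537903), (0.20953577756881714, 0.14239996671676636), 3.9308576583862305) [[0.41990000009536743, 0.18400000035762787], [0.42969998717308044, 0.04190000146627426], [0.638700008392334, 0.056299999356269836], [0.6288999915122986, 0.19830000400543213]]
```

>>> arm_command --motion '[{"travel":[-28,0,53],"turn":[0,-6.8,0],"hand":-0.45},{"travel":[-56,0,105],"turn":[0,-13.7,0],"hand":-0.45},{"travel":[-83,0,158],"turn":[0,-20.5,0],"hand":-0.45},{"travel":[-111,0,210],"turn":[0,-27.4,0],"hand":-0.45},{"travel":[-138,0,262],"turn":[0,-34.2,0],"hand":-0.45}]' --force 20

```text
clock: 0.72
eef_pos: [0.4353, -0.3032, 0.2521]
tool_rot: [[0.864, -0.001, 0.503], [-0.503, 0.002, 0.864], [-0.002, -1.0, 0.001]]
force: [1.3, 0.6, -0.5]
opening: 0.278
```

>>> arm_command --motion '[{"travel":[7,0,59],"turn":[0,-6.8,0],"hand":-0.45},{"travel":[14,0,117],"turn":[0,-13.6,0],"hand":-0.45},{"travel":[21,0,176],"turn":[0,-20.4,0],"hand":-0.45},{"travel":[28,0,234],"turn":[0,-27.2,0],"hand":-0.45},{"travel":[35,0,293],"turn":[0,-34,0],"hand":-0.45}]'

```text
clock: 1.35
eef_pos: [0.6138, -0.0659, 0.2519]
tool_rot: [[0.998, -0.002, -0.07], [0.07, 0.002, 0.998], [-0.002, -1.0, 0.002]]
force: [0.4, -0.3, 0.4]
opening: 0.279
```

Run:
```python
from h import *
from rig import read_state,imaging
s=read_state();f=imaging.grab_frame('wrist');print(s['eef_pos'],np.round(s['tool_rot'],4).tolist(),s['opening'])
cv2.imwrite('pics/w1.png',f['color'][:,:,::-1]);H=f['hand_eye'];print(H.round(3).tolist(),f['fx'],f['cx'],f['cy'],f['k1'])
T=np.eye(4);T[:3,:3]=s['tool_rot'];T[:3,3]=s['eef_pos'];M=np.linalg.inv(T@H)
f.update(rvec=cv2.Rodrigues(M[:3,:3])[0].ravel(),tvec=M[:3,3]);np.savez('w1.npz',**f)
c=f['color'];m=(c.min(2)>150).astype(np.uint8);n,l,st,ce=cv2.connectedComponentsWithStats(m)
for i in range(1,n):
    if st[i,4]>300: print(st[i],ce[i].round(1),px2w(f,*ce[i],.02).round(4))
```

```text
[ 0.61380593 -0.0659447   0.2518574 ] [[0.9976, -0.0017, -0.0699], [0.0699, 0.0019, 0.9976], [-0.0016, -1.0, 0.002]] 0.2789993792080956
[[1.0, 0.0, -0.0, -0.0], [0.0, -0.318, 0.948, -0.121], [0.0, -0.948, -0.318, 0.082], [0.0, 0.0, 0.0, 1.0]] 340.62070775795155 321.18643270519385 200.30691760662214 0.023945777170162077
[ 143    0  210   47 9670] [248.9  22.8] [0.5369 0.0662 0.02  ]
[465  23  60  58 475] [490.6  41.7] [0.7631 0.0656 0.02  ]
[458  91  50  30 314] [479.2 104.5] [0.7651 0.0092 0.02  ]
[ 305  100   40   42 1294] [324.2 120.2] [ 0.6128 -0.0164  0.02  ]
[ 169  125   44   41 1363] [189.9 145.2] [ 0.4762 -0.0516  0.02  ]
[ 593  148   47  129 2978] [623.7 232.1] [ 0.9517 -0.1151  0.02  ]
[235 196  29  33 686] [249.2 212.8] [ 0.5374 -0.122   0.02  ]
[174 229  47  49 678] [203.  247.5] [ 0.4851 -0.1681  0.02  ]
[ 303  233   36   37 1042] [320.9 251.4] [ 0.6199 -0.1636  0.02  ]
[  411   250   229   150 16464] [548.2 320.5] [ 0.9024 -0.2362  0.02  ]
[271 252  21  53 573] [281.3 276.5] [ 0.5755 -0.1996  0.02  ]
[352 252  21  52 564] [361.4 276. ] [ 0.6696 -0.1922  0.02  ]
[   0  303  145   35 1081] [ 75.2 320.7] [ 0.3275 -0.2774  0.02  ]
```

View pics/w1.png

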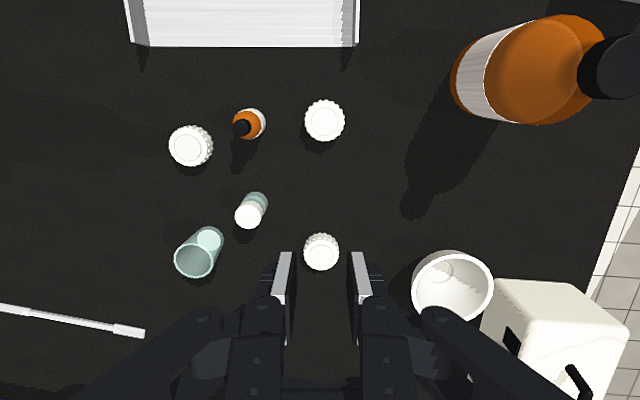

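The wrist view agrees with the top view within 2 mm: b at (324,120), a at (190,145), c at (321,251). The tray edge is level in the picture, so the tool is aligned with the tray. The fingertips are at rows ~252. Next I lower the fingers behind b.

>>> arm_command --motion '[{"travel":[1,55,0],"turn":[0,0,0],"hand":-0.45},{"travel":[1,110,0],"turn":[0,0,0],"hand":-0.45},{"travel":[1,165,0],"turn":[0,0,0],"hand":-0.45},{"travel":[1,205,0],"turn":[0,0,0],"hand":-0.45},{"travel":[1,226,0],"turn":[0,0,0],"hand":-0.45}]'

```text
clock: 2.02
eef_pos: [0.6156, -0.0577, 0.0216]
tool_rot: [[0.997, -0.006, -0.081], [0.081, 0.007, 0.997], [-0.005, -1.0, 0.008]]
force: [-27.1, 4.2, 110.5]
opening: 0.273
```

```bash
python3 - <<'E'
from h import *
from rig import read_state,imaging
for n in('scene','wrist'):
    f=imaging.grab_frame(n);cv2.imwrite(f'pics/{n}2.png',f['color'][:,:,::-1])
    s=read_state();print(s['clock'],s['eef_pos'],s['force'],s['opening'],s['torque'])
E
python3 -c "
import cv2,numpy as np
a=cv2.imread('pics/scene2.png')[170:310,280:460];b=cv2.imread('pics/wrist2.png')
cv2.imwrite('pics/c2.png',np.vstack([cv2.resize(a,(400,310)),cv2.resize(b,(400,250))]))"
```

```text
2.075 [ 0.6161111  -0.05780179  0.02312028] [ 1.11404939 -0.64277868  0.74867287] 0.2753367359788483 [-0.0355283  -0.04662713  0.01390825]
2.125 [ 0.61709863 -0.05797544  0.02431843] [0.53592529 0.83406738 0.32264708] 0.2781830103417882 [-0.02795276  0.00853068  0.02244889]
```

View pics/c2.png

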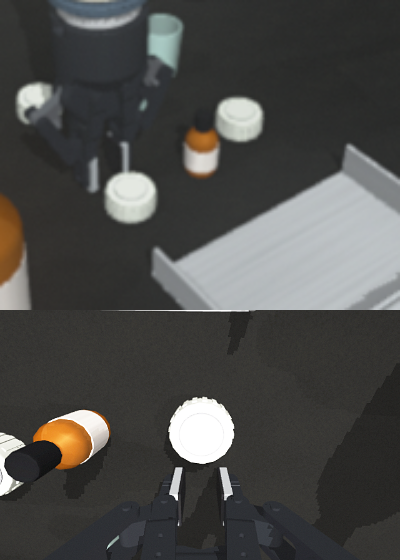

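The force was a brief bump on the bench and has settled. So the tips touch at TCP z≈0.0216. Cap b is untouched and centred at (200,430) between the fingers. I'll check the tray frame from the wrist image and then push.

```bash
cat >> h.py <<'E'
O=np.array([.533,.0475]);YAW=.068
def tray(p):
    d=np.asarray(p)[:2]-O;c,s=np.cos(YAW),np.sin(YAW);return np.array([c*d[0]+s*d[1],-s*d[0]+c*d[1]]).round(4)
E
python3 - <<'E'
from h import *
from rig import read_state
f=load('w1')
for u,v in((148,46),(341,46)): print(px2w(f,u,v,0).round(4))
for n,p in dict(a=(.474,-.052),b=(.612,-.017),c=(.6185,-.165)).items(): print(n,tray(p))
s=read_state();R=s['tool_rot'];print('tcp',s['eef_pos'],tray(s['eef_pos']),R.round(3).tolist())
E
```

```text
[0.433  0.0407 0.    ]
[0.6246 0.055  0.    ]
a [-0.0656 -0.0953]
b [ 0.0744 -0.0697]
c [ 0.0709 -0.2178]
tcp [ 0.61709863 -0.05797544  0.02431843] [ 0.0767 -0.1109] [[0.997, -0.002, -0.081], [0.081, 0.007, 0.997], [-0.002, -1.0, 0.007]]
```

>>> arm_command --motion '[{"travel":[-3,-3,12],"turn":[0,0,0],"hand":-0.45},{"travel":[-6,-3,27],"turn":[0,0,0],"hand":-0.45},{"travel":[-9,-3,44],"turn":[0,0,0],"hand":-0.45},{"travel":[-13,-3,62],"turn":[0,0,0],"hand":-0.45},{"travel":[-16,-3,80],"turn":[0,0,0],"hand":-0.45}]'

```text
clock: 2.75
eef_pos: [0.5942, 0.022, 0.028]
tool_rot: [[0.997, -0.002, -0.081], [0.081, 0.007, 0.997], [-0.001, -1.0, 0.007]]
force: [-0.1, 0.3, 0.3]
opening: 0.279
```

```bash
cat >> h.py <<'E'
def look(name,view=True):
    from rig import read_state,imaging
    s=read_state();f=imaging.grab_frame('wrist')
    T=np.eye(4);T[:3,:3]=s['tool_rot'];T[:3,3]=s['eef_pos'];M=np.linalg.inv(T@f['hand_eye'])
    f.update(rvec=cv2.Rodrigues(M[:3,:3])[0].ravel(),tvec=M[:3,3])
    cv2.imwrite(f'pics/{name}.png',f['color'][:,:,::-1])
    print(s['clock'],'tcp',s['eef_pos'].round(4),'tray',tray(s['eef_pos']),'yaw',np.arctan2(s['tool_rot'][1][0],s['tool_rot'][0][0]).round(4),'F',np.round(s['force'],1))
    return f
E
python3 - <<'E'
from h import *
f=look('w3')
t=__import__('rig').imaging.grab_frame('top');c=t['color'];m=(c.min(2)>150).astype(np.uint8);n,l,st,ce=cv2.connectedComponentsWithStats(m)
for i in range(1,n):
    if st[i,4]>30 and 140<ce[i,0]<345 and 140<ce[i,1]<260: print(st[i],tray(px2w(t,*ce[i],.02)))
c=f['color'];m=(c.min(2)>150).astype(np.uint8);n,l,st,ce=cv2.connectedComponentsWithStats(m)
for i in range(1,n):
    if st[i,4]>1000: print('w',st[i],tray(px2w(f,*ce[i],.02)))
E
```

```text
2.75 tcp [0.5942 0.022  0.028 ] tray [ 0.0593 -0.0296] yaw 0.0814 F [-0.1  0.3  0.3]
[170 144  31   7 130] [0.1299 0.0687]
[310 157  19  18 273] [ 0.0695 -0.2195]
[287 192  13  12 120] [ 0.0018 -0.1597]
[212 199   8  53 246] [-0.0473  0.0025]
[255 223  19  20 300] [-0.0676 -0.0958]
w [    0     0   438   304 92480] [0.0209 0.0436]
w [ 437    0   42  230 2484] [0.1079 0.0445]
w [  19  343  101   57 3475] [-0.0596 -0.0776]
```

>>> arm_command --motion '[{"travel":[0,0,22],"turn":[0,0,0],"hand":-0.45},{"travel":[0,0,46],"turn":[0,0,0],"hand":-0.45},{"travel":[0,0,70],"turn":[0,0,0],"hand":-0.45},{"travel":[-1,0,90],"turn":[0,0,0],"hand":-0.45},{"travel":[-1,0,103],"turn":[0,0,0],"hand":-0.45}]'

```text
clock: 3.48
eef_pos: [0.5844, 0.1262, 0.0286]
tool_rot: [[0.996, -0.003, -0.084], [0.084, 0.007, 0.996], [-0.002, -1.0, 0.007]]
force: [-0.9, -0.8, 0.4]
opening: 0.273
```

```bash
python3 -c "
from h import *
look('w4')"
```

```text
3.475 tcp [0.5844 0.1262 0.0286] tray [0.0566 0.075 ] yaw 0.0837 F [-0.9 -0.8  0.4]
```

View pics/w4.png

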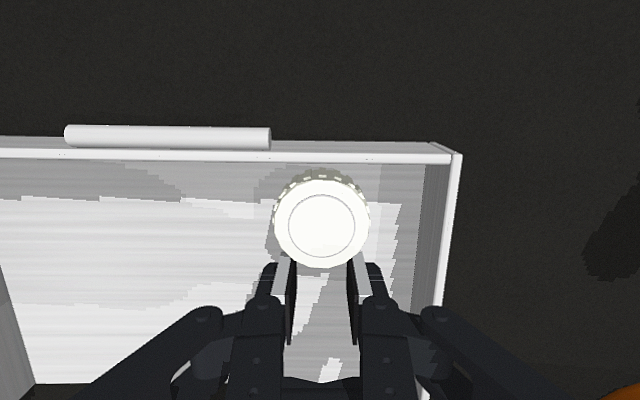

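Cap b sits in the cradle at (321,224), well inside the tray. Next I back off and go round behind c.

>>> arm_command --motion '[{"travel":[0,0,-18],"turn":[0,0,0],"hand":-0.45},{"travel":[0,-45,-25],"turn":[0,0,0],"hand":-0.45},{"travel":[2,-90,-60],"turn":[0,0.4,0],"hand":-0.45},{"travel":[4,-95,-119],"turn":[0,0.8,0],"hand":-0.45},{"travel":[5,-95,-178],"turn":[0,0.8,0],"hand":-0.45}]'

```text
clock: 4.15
eef_pos: [0.605, -0.0536, 0.1239]
tool_rot: [[0.998, 0.0, -0.07], [0.07, 0.007, 0.998], [0.001, -1.0, 0.007]]
force: [0.4, 0.6, -0.3]
opening: 0.276
```

>>> arm_command --motion '[{"travel":[1,0,-55],"turn":[0,0,0],"hand":-0.45},{"travel":[2,0,-110],"turn":[0,0,0],"hand":-0.45},{"travel":[3,0,-150],"turn":[0,0,0],"hand":-0.45},{"travel":[3,5,-164],"turn":[0,0,0],"hand":-0.45},{"travel":[3,30,-166],"turn":[0,0,0],"hand":-0.45}]'

```text
clock: 4.78
eef_pos: [0.6201, -0.2212, 0.0943]
tool_rot: [[0.998, 0.004, -0.067], [0.067, 0.006, 0.998], [0.004, -1.0, 0.005]]
force: [0.4, -0.4, -0.0]
opening: 0.277
```

Run:
```python
from h import *
f=look('w5')
t=__import__('rig').imaging.grab_frame('top');cv2.imwrite('pics/t5.png',cv2.resize(t['color'][120:280,140:400,::-1],None,fx=3,fy=3))
def blobs(t,k):
    c=t['color'];m=(c.min(2)>150).astype(np.uint8);n,l,st,ce=cv2.connectedComponentsWithStats(m)
    for i in range(1,n):
        if k*.6<st[i,4]<k*8: print(st[i],tray(px2w(t,*ce[i],.02)))
blobs(f,500)
```

```text
4.775 tcp [ 0.6201 -0.2212  0.0943] tray [ 0.0686 -0.274 ] yaw 0.0675 F [ 0.4 -0.4 -0. ]
[ 124    0   78   47 2553] [-0.0139 -0.1599]
[   0   76  128   93 3011] [-0.0644 -0.21  ]
[ 292  102   71   72 3923] [ 0.0721 -0.2198]
[271 252  21  52 538] [ 0.0427 -0.3094]
[352 252  21  52 556] [ 0.095  -0.3092]
```

View pics/w5.png

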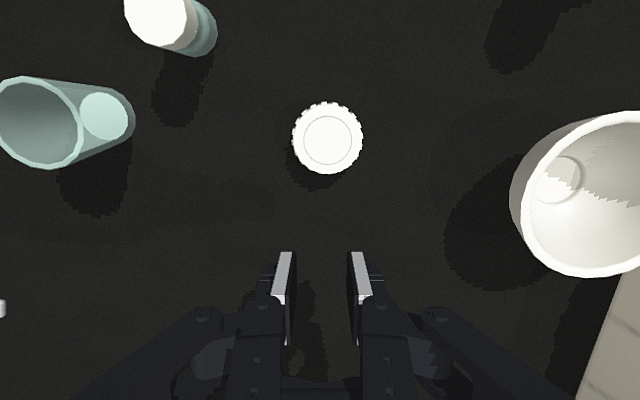

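Cap c is at (327,138), directly ahead of the fingers. Now a gentle descent.

>>> arm_command --motion '[{"travel":[2,20,5],"turn":[0,0,0],"hand":-0.45},{"travel":[2,38,5],"turn":[0,0,0],"hand":-0.45},{"travel":[2,52,5],"turn":[0,0,0],"hand":-0.45},{"travel":[2,61,5],"turn":[0,0,0],"hand":-0.45},{"travel":[2,65,5],"turn":[0,0,0],"hand":-0.45}]'

```text
clock: 5.5
eef_pos: [0.6188, -0.2129, 0.0232]
tool_rot: [[0.998, -0.006, -0.069], [0.069, 0.01, 0.998], [-0.005, -1.0, 0.01]]
force: [0.1, -0.3, 0.9]
opening: 0.274
```

>>> arm_command --motion '[{"travel":[3,-4,8],"turn":[0,0,0],"hand":-0.45},{"travel":[3,-4,22],"turn":[0,0,0],"hand":-0.45},{"travel":[2,-4,40],"turn":[0,0,0],"hand":-0.45},{"travel":[1,-4,62],"turn":[0,0,0],"hand":-0.45},{"travel":[0,-4,85],"turn":[0,0,0],"hand":-0.45}]'

```text
clock: 6.12
eef_pos: [0.6127, -0.1262, 0.0283]
tool_rot: [[0.998, -0.006, -0.07], [0.07, 0.01, 0.998], [-0.005, -1.0, 0.01]]
force: [-0.0, 0.4, 0.7]
opening: 0.274
```

Run:
```python
from h import *
f=look('w6')
c=f['color'];m=(c.min(2)>150).astype(np.uint8);n,l,st,ce=cv2.connectedComponentsWithStats(m)
for i in range(1,n):
    if 2000<st[i,4]: print(st[i],ce[i],tray(px2w(f,*ce[i],.02)))
```

```text
6.125 tcp [ 0.6127 -0.1262  0.0283] tray [ 0.0677 -0.1787] yaw 0.0697 F [-0.   0.4  0.7]
[ 271  168  102  137 8632] [321.48609824 225.99664041] [ 0.0676 -0.1514]
[    0   237   170   163 11762] [ 81.47542935 312.72836252] [-0.0391 -0.1932]
```

>>> arm_command --motion '[{"travel":[-1,0,20],"turn":[0,0,0],"hand":-0.45},{"travel":[-3,1,41],"turn":[0,0,0],"hand":-0.45},{"travel":[-5,1,62],"turn":[0,0,0],"hand":-0.45},{"travel":[-7,1,83],"turn":[0,0,0],"hand":-0.45},{"travel":[-9,1,104],"turn":[0,0,0],"hand":-0.45}]'

```text
clock: 6.8
eef_pos: [0.5958, -0.0188, 0.0285]
tool_rot: [[0.997, -0.006, -0.071], [0.072, 0.012, 0.997], [-0.005, -1.0, 0.012]]
force: [0.8, 0.5, -0.1]
opening: 0.272
```

>>> arm_command --motion '[{"travel":[-1,0,20],"turn":[0,0,0],"hand":-0.45},{"travel":[-2,1,42],"turn":[0,0,0],"hand":-0.45},{"travel":[-3,1,63],"turn":[0,0,0],"hand":-0.45},{"travel":[-3,1,80],"turn":[0,0,0],"hand":-0.45},{"travel":[-3,1,91],"turn":[0,0,0],"hand":-0.45}]'

```text
clock: 7.42
eef_pos: [0.5863, 0.073, 0.0287]
tool_rot: [[0.997, -0.006, -0.072], [0.072, 0.012, 0.997], [-0.005, -1.0, 0.012]]
force: [0.1, 0.0, -0.1]
opening: 0.274
```

Run:
```python
from h import *
f=look('w7')
```

```text
7.425 tcp [0.5863 0.073  0.0287] tray [0.0549 0.0218] yaw 0.0723 F [ 0.1  0.  -0.1]
```

View pics/w7.png

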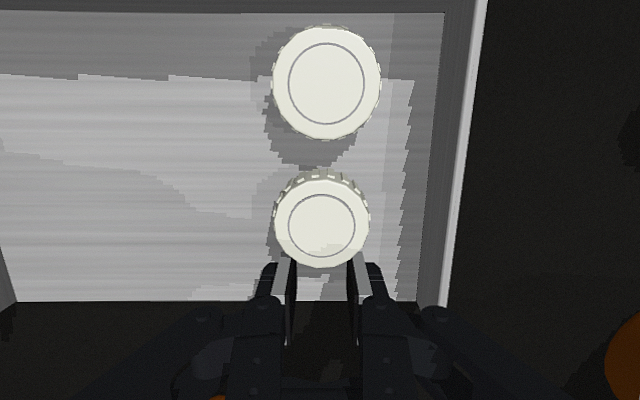

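Cap c is in the tray at (321,226), with b behind it at (326,85), and both are flat. Before pushing a past the dropper, I'll measure the gripper's width against height from the depth image.

Run:
```python
from h import *
from rig import imaging
f=imaging.grab_frame('wrist');d=f['depth'];v,u=np.mgrid[0:400,0:640]
x=cv2.undistortPoints(np.stack([u,v],-1).reshape(-1,1,2).astype(float),np.array([[f['fx'],0,f['cx']],[0,f['fy'],f['cy']],[0,0,1]]),np.array([f['k1'],0,0,0])).reshape(400,640,2)
p=np.concatenate([x*d[...,None],d[...,None]],-1)@f['hand_eye'][:3,:3].T+f['hand_eye'][:3,3]
p=p[(d>0.03)&(d<.3)]
p=p[p[:,2]<.012]
for a in range(-90,24,8):
    q=p[(p[:,1]>=a/1e3)&(p[:,1]<a/1e3+.008)]
    if len(q): print(a,'x',q[:,0].min().round(3),q[:,0].max().round(3),'z',q[:,2].min().round(3),q[:,2].max().round(3))
s=imaging.grab_frame('top');np.savez('top2.npz',**s)
```

```text
-66 x -0.059 0.059 z 0.01 0.012
-58 x -0.059 0.059 z 0.002 0.012
-50 x -0.055 0.055 z -0.008 0.012
-42 x -0.051 0.051 z -0.012 0.012
-34 x -0.047 0.047 z -0.013 0.012
-26 x -0.043 0.043 z -0.008 0.012
-18 x -0.025 0.025 z -0.011 0.012
-10 x -0.025 0.051 z -0.011 0.012
-2 x -0.025 0.149 z -0.06 0.012
6 x -0.025 0.151 z -0.068 0.012
14 x -0.153 0.155 z -0.075 0.012
22 x -0.178 0.162 z -0.087 0.012
```

>>> arm_command --motion '[{"travel":[0,0,-18],"turn":[0,0,0],"hand":-0.45},{"travel":[0,-45,-25],"turn":[0,0,0],"hand":-0.45},{"travel":[-4,-90,-40],"turn":[0,0,0],"hand":-0.45},{"travel":[-40,-95,-80],"turn":[0,0,0],"hand":-0.45},{"travel":[-80,-95,-125],"turn":[0,0,0],"hand":-0.45}]'

```text
clock: 8.2
eef_pos: [0.5159, -0.0622, 0.1239]
tool_rot: [[0.997, -0.004, -0.072], [0.072, 0.01, 0.997], [-0.003, -1.0, 0.011]]
force: [0.3, -1.4, 0.6]
opening: 0.272
```

Knuckle half-width is at most 43 mm at 54 mm height, which just clears the dropper. I'll narrow the fingers slightly for margin.

>>> arm_command --motion '[{"travel":[-15,0,-14],"turn":[0,0,0],"hand":-0.6},{"travel":[-32,0,-29],"turn":[0,0,0],"hand":-0.6},{"travel":[-43,0,-38],"turn":[0,0,0],"hand":-0.6},{"travel":[-43,5,-38],"turn":[0,0,0],"hand":-0.6},{"travel":[-43,15,-38],"turn":[0,0,0],"hand":-0.6}]'

```text
clock: 8.82
eef_pos: [0.4762, -0.103, 0.1084]
tool_rot: [[0.997, -0.003, -0.072], [0.072, 0.01, 0.997], [-0.002, -1.0, 0.011]]
force: [-0.3, -0.7, -0.1]
opening: 0.198
```

Run:
```python
from h import *
f=look('w8')
c=f['color'];m=(c.min(2)>150).astype(np.uint8);n,l,st,ce=cv2.connectedComponentsWithStats(m)
for i in range(1,n):
    if 500<st[i,4]: print(st[i],ce[i].round(1),tray(px2w(f,*ce[i],.02)))
```

```text
8.825 tcp [ 0.4762 -0.103   0.1084] tray [-0.0669 -0.1463] yaw 0.0719 F [-0.3 -0.7 -0.1]
[406  75  46  54 557] [417.5  98.8] [-0.0108 -0.0706]
[ 290  107   68   68 3523] [323.5 141. ] [-0.066  -0.0955]
[ 393  215   61   69 2785] [422.7 249.1] [ 0.0017 -0.1682]
[279 251  21  53 651] [289.4 275.6] [-0.0892 -0.1891]
[344 251  20  53 646] [352.9 275.7] [-0.0449 -0.189 ]
[ 299  267   52   96 3517] [323.6 318.4] [-0.0652 -0.2241]
[  0 379  81  21 971] [ 35.5 390.1] [-0.2871 -0.2887]
```

View pics/w8.png

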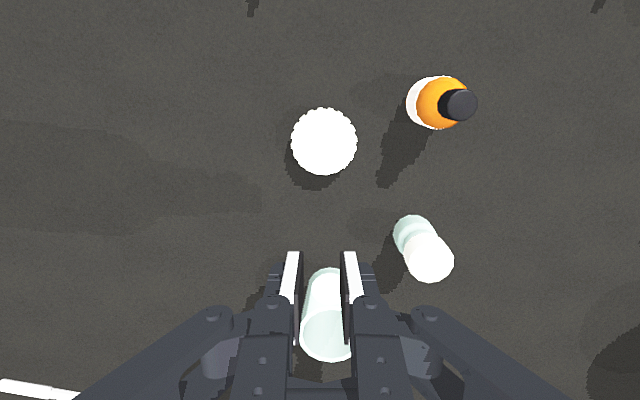

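Cap a is at (323,141), dead ahead. The beaker is well behind the fingers and the dropper is off to the right. Descending.

>>> arm_command --motion '[{"travel":[0,24,0],"turn":[0,0,0],"hand":-0.6},{"travel":[0,45,0],"turn":[0,0,0],"hand":-0.6},{"travel":[0,60,0],"turn":[0,0,0],"hand":-0.6},{"travel":[0,69,0],"turn":[0,0,0],"hand":-0.6},{"travel":[0,73,0],"turn":[0,0,0],"hand":-0.6}]'

```text
clock: 9.5
eef_pos: [0.475, -0.1015, 0.033]
tool_rot: [[0.997, -0.006, -0.073], [0.073, 0.011, 0.997], [-0.005, -1.0, 0.012]]
force: [0.8, -0.5, -0.4]
opening: 0.201
```

>>> arm_command --motion '[{"travel":[0,4,8],"turn":[0,0,0],"hand":-0.6},{"travel":[0,4,22],"turn":[0,0,0],"hand":-0.6},{"travel":[0,4,39],"turn":[0,0,0],"hand":-0.6},{"travel":[0,5,58],"turn":[0,0,0],"hand":-0.6},{"travel":[0,5,77],"turn":[0,0,0],"hand":-0.6}]'

```text
clock: 10.12
eef_pos: [0.4694, -0.023, 0.0293]
tool_rot: [[0.997, -0.005, -0.073], [0.073, 0.011, 0.997], [-0.004, -1.0, 0.012]]
force: [0.4, -0.5, 0.1]
opening: 0.2
```

Run:
```python
from h import *
f=look('w9')
c=f['color'];m=(c.min(2)>150).astype(np.uint8);n,l,st,ce=cv2.connectedComponentsWithStats(m)
for i in range(1,n):
    if 2000<st[i,4]: print(st[i],ce[i].round(1),tray(px2w(f,*ce[i],.02)))
```

```text
10.125 tcp [ 0.4694 -0.023   0.0293] tray [-0.0683 -0.066 ] yaw 0.0734 F [ 0.4 -0.5  0.1]
[  247     0   393   126 47061] [437.8  63.7] [-0.0274  0.0235]
[ 272  163   99  141 8584] [321.4 221.5] [-0.0686 -0.0372]
```

>>> arm_command --motion '[{"travel":[2,0,20],"turn":[0,0,0],"hand":-0.6},{"travel":[4,0,42],"turn":[0,0,0],"hand":-0.6},{"travel":[6,1,64],"turn":[0,0,0],"hand":-0.6},{"travel":[7,1,83],"turn":[0,0,0],"hand":-0.6},{"travel":[7,1,96],"turn":[0,0,0],"hand":-0.6}]'

```text
clock: 10.8
eef_pos: [0.4689, 0.0763, 0.03]
tool_rot: [[0.997, -0.005, -0.075], [0.076, 0.013, 0.997], [-0.004, -1.0, 0.014]]
force: [0.4, 0.2, 0.1]
opening: 0.199
```

>>> arm_command --motion '[{"travel":[0,0,-10],"turn":[0,0,0],"hand":-0.6},{"travel":[0,0,-20],"turn":[0,0,0],"hand":-0.6},{"travel":[0,-45,-24],"turn":[0,0,0],"hand":-0.6},{"travel":[0,-90,-40],"turn":[0,0,0],"hand":-0.6},{"travel":[0,-140,-50],"turn":[0,0,0],"hand":-0.6}]'

```text
clock: 11.42
eef_pos: [0.473, 0.0227, 0.1702]
tool_rot: [[0.997, -0.006, -0.074], [0.074, 0.013, 0.997], [-0.005, -1.0, 0.013]]
force: [0.6, -0.3, 0.1]
opening: 0.201
```

Run:
```python
from h import *
from rig import imaging
f=look('w10')
cv2.imwrite('pics/s10.png',imaging.grab_frame('scene')['color'][:,:,::-1])
t=imaging.grab_frame('top')
P=lambda im:cv2.resize(im[:,:,::-1],(400,250))
a=cv2.imread('pics/s10.png');cv2.imwrite('pics/m10.png',np.vstack([cv2.resize(t['color'][130:280,130:370,::-1],(640,400))[:290],a[140:360,0:640]]))
```

```text
11.425 tcp [0.473  0.0227 0.1702] tray [-0.0615 -0.0206] yaw 0.0737 F [ 0.6 -0.3  0.1]
```

View pics/w10.png

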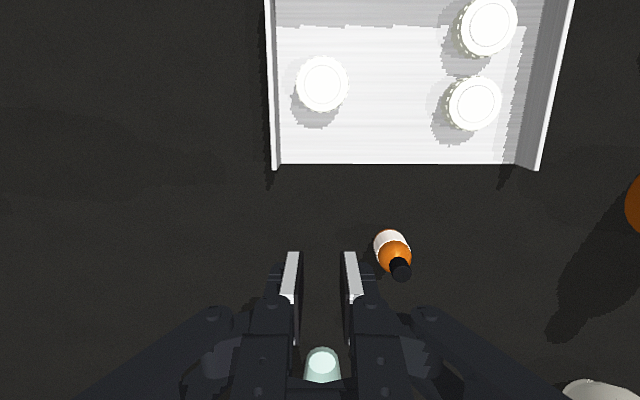

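View pics/m10.png

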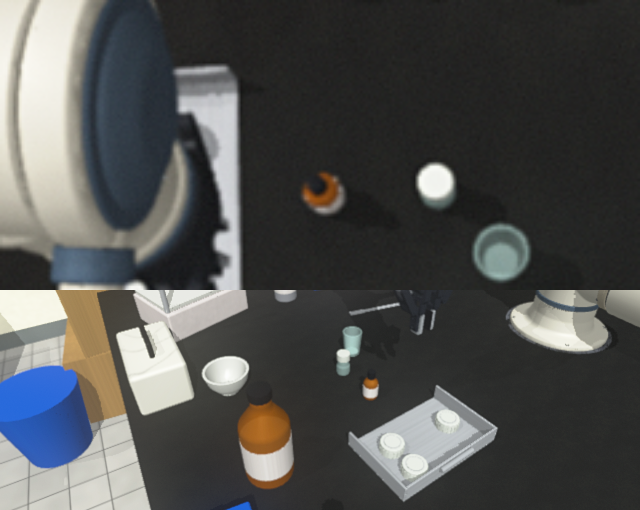

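All three caps lie flat inside the tray: a at (322,84), c at (474,103), b at (488,27). The other items are standing where they were. I'll do a numeric check and then hand in.

Run:
```python
from h import *
from rig import arm,read_state
f=look('w11');ok=True
for n,u,v in(('a',322,84),('c',474,103),('b',488,27)):
    t=tray(px2w(f,u,v,.02));print(n,t);ok&=abs(t[0])<.082 and .022<t[1]<.112
print(ok,np.abs(read_state()['joint_velocities']).max())
if ok: print(arm.job_done())
```

```text
11.575 tcp [0.475  0.0229 0.173 ] tray [-0.0596 -0.0206] yaw 0.0731 F [-0.4 -0.3 -0.1]
a [-0.0591  0.0645]
c [0.0585 0.0509]
b [0.0606 0.1034]
True 0.05596714052300098
the job is handed in; nothing more can be done
None
```

All three caps are in the tray and I handed the job in at about 11.6 s; the rig gives no verdict. I pushed b, then c, then a through the open side, each resting against two slightly opened fingertips.

**Final check:** the last wrist picture shows all three lying flat. Their centres in the tray frame, good to about 2 mm, are inside the limits:

| Cap | x (mm) | y (mm) |
|---|---|---|
| a | -59 | 65 |
| b | 61 | 103 |
| c | 59 | 51 |

The gripper was about 150 mm above the bench, touching nothing. In the last pictures, the bottles, beaker, vial, dropper and mortar stood upright with no visible shift. I compared these by eye and did not measure them. The water bottle and spatula were only partly in view.

**One flaw:** on the first descent the fingertips overshot and bumped the bare bench, with a wrist force reading of about 110 N against the 120 N limit. That figure is from the end of the move, so a higher peak in between can't be ruled out. It settled at once, nothing was moved, and later descents were gentler and did not touch the bench.

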